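# Top up the spring-fed disc feeder of the lab's pick-and-place trainer

### The arm

A 6-joint arm with a two-finger parallel gripper is mounted at the origin on the work surface. World frame = base frame: x ahead of the robot, y to its left, z up, the work surface at z = 0. Lengths are in mm, angles in rad, forces in N, time in s.
With the tool pointing down it reaches from about 275 to 775 mm from the base axis. Payload 14.6 kg.
Tool frame: the origin (TCP) lies at the very end of the fingers, on their centre line; the grasp point (between the pads) lies 19 mm behind it (r.tcp_to_grasp is the distance from the TCP to the grasp point, in mm); y points along the fingers, x is the direction in which the jaws open and shut, and the axes are right-handed (so a half turn about y gives the same grasp; the last joint's range is limited). The gripper opens to 85 mm and grips with 20 to 120 N. Pads are 22 mm wide; open, the fingers measure 114 mm over their backs; the gripper's body (76 mm by 85 mm) begins 54 mm behind the grasp point. The pads swing forward as they close: fully open they stand 13 mm farther back than shut.
Start: joints at [1.035, 0.263, -0.048, 1.259, 0, 1.415], TCP at [195.128, 487.394, 231.278] pointing down, gripper open.
Joint ranges: [-2.65, 2.65], [-0.89, 1.7], [-1.18, 1.37], [-2.13, 2.11], [-1.35, 1.29], [-3.14, 3.14]. Speed limits (rad/s): [1.89, 1.89, 2.57, 2.79, 3.14, 3.14].

### API

Orientations are given as a rotation vector (axis times angle).
In Python, from workcell import r gives the robot as it stands.
- The arm moves only by the shell command python3 -m pendant 'ROWS' [FORCE]. ROWS is JSON, a list of rows, each an object of numbers: "tx", "ty", "tz": the shift along the tool's x, y, z in m; "wx", "wy", "wz": the turn, a rotation vector about the tool's x, y, z in degrees; "hand": the gripper command: -1 is fully open, 1 is shut, values between are in proportion. In form: [{"tx": .., "ty": .., "tz": .., "wx": .., "wy": .., "wz": .., "hand": ..}, ...]. A call has 1 to 20 rows; each row shifts and turns the pose as measured when the row begins, along the tool's axes as they then stand; what a row does not reach is not made up. A row lasts 1/12 s, in which the tool goes at most 41.7 mm and 7.16 degrees, less where a joint would pass 70% of its speed; a pose out of reach is approached as far as the arm can. A call with a gripper value outside its range is refused whole. The fingers move at their own pace and stop on an object; FORCE is the grip in N (left out, the last holds). Time passes only in rows, so rows that do not move let the fingers close. It gives the time, the measured TCP pose, the force and the opening at its end, in the units of the state.
- r.get_obs(): the state, without advancing time (a new reading comes with each control period).
- r.camera(name): name is "scene" or "top" or "wrist"; returns a dict with "img" (420x560x3 uint8, red, green, blue), "vertical_fov" (degrees; the focal length in pixels is half the picture's height over the tangent of half this angle, whatever the lens; pixels are square), "cx", "cy" (the principal point, pixels), "rvec" (rotation vector, rad) and "tvec" (3), from world to camera coordinates, as OpenCV has them. Camera axes: x right, y down, z forward; pixel columns grow to the right and rows downward; lengths in mm; the calibration is good to about 2 mm. A picture is of the moment at which its call begins. There is no depth.
- r.finish_job(): hands the job in, once; it reports no verdict.
The state is a dict: "t": time; "joint_positions": joint angles; "joint_velocities": joint speeds; "joint_efforts": joint torques, N m; "tool_pos": TCP position; "tool_rot": TCP orientation; "ft_force": force on the tool from outside, world axes, zero at the start; "torque": the same for the moment, N m; "grip_width": opening from 0.0 (shut) to 1.0 (fully open).
Only numpy, scipy, OpenCV 4.12 (cv2) and the standard library are available. Lean on these libraries where they do the work, as an engineer would, in place of code of your own. Each camera call takes 0.05 s, during which the arm holds its last target. There are 200 camera calls.

### The job

Top up the trainer's spring-fed feeder: load both loose aluminium discs on top of the three already in it, each pressed down against the spring and slid back under the retaining lip until it is fully home against the rear posts, so that the spring holds all five flat in line under the lip. Let go, and leave the compass, the knife switch and the screwdriver where they are.

Things in the scene. Friction and masses are not known exactly. Their poses are not given: they have to be found in the camera images.
- feeder: Spring-fed feeder, fixed to the bench: aluminium base plate 134 x 88 x 12 mm (x from -57 to 77 mm) with an open column of four upright 8 mm steel rods that holds a stack of 40 mm discs, 0.8 mm play. Origin: on the column's axis at bench level; z up; x points from the open mouth (front) to the rear. Open on both sides (beyond y = +-20 mm) down to the base plate, so fingers may hold a disc there.
- feeder_seat (a point): Point on the column's axis at the height of the lip's underside, 118 mm above the bench, where the top disc's upper face rests. Axes as the feeder's. A disc enters level, about 14 mm forward (-x) of the axis to clear the lip, is pushed straight down on the disc below until its top is some 3 mm under the lip's underside, then slid 14 mm to the rear; let go, it rises against the lip.
- feeder_lip (a point): Middle of the retaining lip's front edge, at its underside (x = 9, z = 118 mm in the feeder's frame). The lip is a flat steel plate 5 mm thick, 35 mm wide in y, from x = 9 to x = 29 mm, carried by the two rear posts (rods at x = 21, y = +-13 mm); it overhangs the rear 11 mm of the top disc. Its screw heads, at 126 mm, are the feeder's highest point.
- feeder_front (a point): Point midway between the tops of the two short front posts (rods at x = -22, y = +-11 mm in the feeder's frame), which end 96 mm above the bench in 10 mm long tapered tips (8 to 2 mm diameter) that lead a disc back into the column. A disc left more than 3 mm forward would jam on them. Above them the mouth is open to the front: a disc slides in over them, under the lip.
- follower (a joint): The feeder's round white plastic follower under the stack, pushed up by a coil spring and guided on the rear posts, so it cannot tilt. 0 (m) with three discs in the feeder, as at the start; grows as it goes down: 0.014 with four discs, 0.028 with five (full), end stop at 0.034. The push is about 5 N at 0 and rises by 0.075 N per mm.
- disc_a_center (a point): Loose disc, plain aluminium, 40 mm diameter, 14 mm thick, about 50 g, with a dark centre mark; lies flat on the bench. The point is its centre (7 mm above its underside); z along its axis.
- disc_b_center (a point): The second loose disc, the same as the first, lies flat on the bench. The point is its centre.
- disc_c_center (a point): The top one of the three discs already stacked in the feeder, all the same as the loose ones. The point is its centre (7 mm below the lip's underside at the start).
- disc_d_center (a point): The middle one of the three discs in the feeder; its centre.
- disc_e_center (a point): The lowest of the three discs in the feeder, on the follower; its centre.
- compass_center (a point): Bystander: a plotting compass, a brass disc 45 mm in diameter and 13 mm high with a white dial and a dark needle, lying on the bench. The point is its centre, 6 mm up.
- knife_switch: Bystander: a double knife switch on a dark wooden base 85 x 125 x 16 mm, about 66 mm high in all. Origin: centre of its underside; long side along its y.
- screwdriver_grip (a point): Bystander: a yellow-handled screwdriver 190 mm long, lying on the bench. The point is in its handle.
Things that resemble listed ones, but are neither listed nor needed, are in the scene too. What is meant by the feeder is not orange or pink, and is the smaller of those in its own colour.

How it is judged:
By the outcome, as a careful person would: the job done as asked, in the order asked, and still so for the second after the job is handed in, with the robot touching nothing.
It also fails if it takes over 54 s, if anything falls off the work surface, if the arm or the gripper's body presses on something with over 40 N, if the wrist force passes 120 N, or if a joint passes its speed limit or range.

## Working session

There is one attempt and no reset: what is moved stays moved. The work goes in short steps, Python scripts to look and compute and a shell command to move; the robot and the scene stay as the last step left them, time stands still between calls to the robot, and variables do not carry over. Pictures are saved under pics/ and viewed, about 8 in all and at most 12, crops included, and the job is handed in when it is done.

```bash
mkdir -p pics; ls
cat > h.py <<'E'
from workcell import r
import numpy as np, cv2
from scipy.spatial.transform import Rotation as R
def cam(n,fn=None):
    c=r.camera(n)
    if fn: cv2.imwrite('pics/'+fn,cv2.cvtColor(c['img'],cv2.COLOR_RGB2BGR))
    return c
def K(c):
    h=c['img'].shape[0]; f=h/2/np.tan(np.radians(c['vertical_fov'])/2)
    return f
def ray(c,u,v):
    M=R.from_rotvec(c['rvec']).as_matrix(); f=K(c)
    o=-M.T@np.array(c['tvec']); d=M.T@np.array([(u-c['cx'])/f,(v-c['cy'])/f,1.]); return o,d
def onz(c,u,v,z):
    o,d=ray(c,u,v); return o+d*(z-o[2])/d[2]
def proj(c,p):
    M=R.from_rotvec(c['rvec']).as_matrix(); q=M@np.array(p,float)+np.array(c['tvec']); f=K(c)
    return np.array([c['cx']+f*q[0]/q[2], c['cy']+f*q[1]/q[2]])
E
python3 - <<'E'
from h import *
for n in ('scene','top'):
    c=cam(n,n+'0.png'); print(n,c['vertical_fov'],c['cx'],c['cy'],ray(c,280,210))
print(r.get_obs())
E
```

```text
pics
scene 47.17477624081502 278.01014190905477 216.97793136454953 (array([ 953.50151775,  359.51243507, 1000.65447821]), array([-0.39642191, -0.39749021, -0.82769488]))
top 42.81286939257042 287.8305970552754 204.37579158340546 (array([ 397.54226436,  -66.18796266, 1239.20799332]), array([ 0.11468065,  0.01670438, -0.993425  ]))
{'t': 0.1, 'joint_positions': array([ 1.03469758e+00,  2.63519837e-01, -4.88170376e-02,  1.25940614e+00,
        1.12912594e-06,  1.41547057e+00]), 'joint_velocities': array([-0.00094617, -0.00071916,  0.00250771,  0.00045457, -0.00073488,
        0.0004339 ]), 'joint_efforts': array([ 2.50038414e-03, -6.38573241e+01,  3.85064614e+01,  9.80650715e-03,
       -1.18229664e-04, -4.05790900e-06]), 'tool_pos': array([195.0135246 , 487.20015593, 230.8707001 ]), 'tool_rot': array([-1.36602779, -0.92364923,  0.92506272]), 'ft_force': array([ 0.79900623, -0.38641327,  0.02392968]), 'torque': array([ 0.01590707, -0.04576475, -0.03290529]), 'grip_width': 0.9971527182984146}
```

View pics/scene0.png

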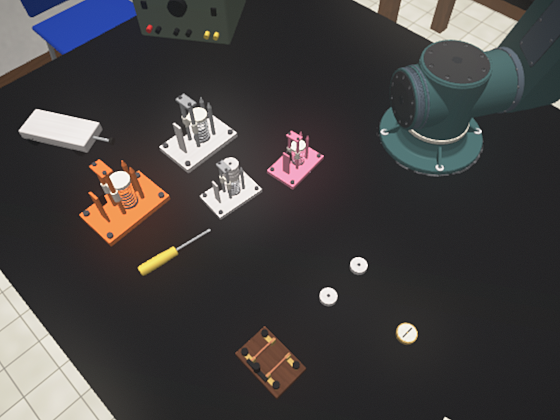

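View pics/top0.png

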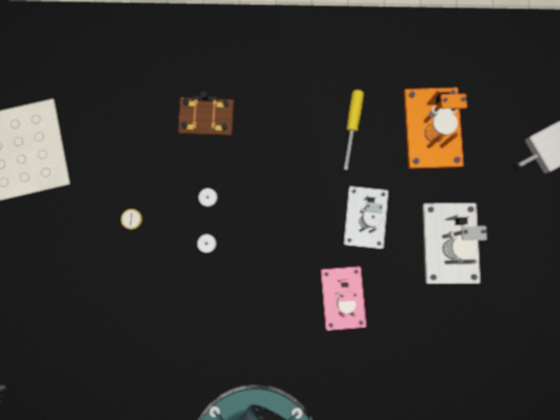

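Four feeders: orange (top 435,128), pink (343,298), large white (452,243) and small white (366,217). The small white one fits: neither orange nor pink, and the smaller of the white pair. The loose discs are at top (207,197) and (206,243). The compass is the brass one at (131,219). I'll measure next and confirm the feeder with an enlarged crop.

Run:
```python
from h import *
c=cam('top'); s=cam('scene'); 
for c,n in ((c,'top'),(s,'scene')):
    hsv=cv2.cvtColor(c['img'],cv2.COLOR_RGB2HSV)
    m=((hsv[...,2]>140)&(hsv[...,1]<60)).astype(np.uint8)
    m2=cv2.morphologyEx(m,cv2.MORPH_CLOSE,np.ones((9,9)))
    cs,_=cv2.findContours(m2,cv2.RETR_EXTERNAL,cv2.CHAIN_APPROX_NONE)
    for k in cs:
        a=cv2.contourArea(k)
        if a<150: continue
        (u,v),wh,an=cv2.minAreaRect(k)
        if 200<a<600: (eu,ev),ax,_=cv2.fitEllipse(k); print(n,'disc?',eu,ev,ax,onz(c,eu,ev,14).round(1))
        elif 1500<a<12000:
            b=cv2.boxPoints(cv2.minAreaRect(k)); print(n,'plate?',a,(u,v)); print(np.array([onz(c,*p,12)[:2] for p in b]).round(1).tolist())
            print(cv2.approxPolyDP(k,4,True)[:,0].tolist())
a=cv2.resize(s['img'][135:225,185:275],(540,540),interpolation=cv2.INTER_CUBIC)
t=cam('top')['img'][175:260,325:410]; a=np.hstack([a[:, :400],cv2.resize(t,(400,540),interpolation=cv2.INTER_CUBIC)])
cv2.imwrite('pics/crop1.png',a[...,::-1])
```

```text
top disc? 345.3600158691406 303.6221923828125 (15.833417892456055, 23.111785888671875) [ 329.2 -196.8   14. ]
top disc? 206.24627685546875 243.00439453125 (17.333452224731445, 17.755382537841797) [460.2 121.5  14. ]
top disc? 130.6193389892578 218.47544860839844 (16.377452850341797, 16.955142974853516) [513.6 297.3  14. ]
top plate? 4262.5 (454.5, 243.0)
[[561.1, -377.8], [563.5, -518.7], [380.5, -513.3], [378.2, -375.1]]
[[424, 204], [426, 281], [479, 282], [477, 240], [485, 234], [484, 227], [476, 225], [475, 204]]
top disc? 207.37127685546875 196.7075958251953 (16.991125106811523, 17.525585174560547) [567.  122.7  14. ]
top plate? 2239.5 (365.72247314453125, 217.16403198242188)
[[461.6, -191.3], [598.4, -203.8], [591.1, -295.7], [454.5, -282.0]]
[[351, 186], [344, 243], [381, 248], [387, 191]]
top disc? 443.91015625 120.17559814453125 (23.533960342407227, 27.680662155151367) [ 758.1 -427.1   14. ]
top plate? 5377.5 (26.637863159179688, 148.9737548828125)
[[761.0, 659.1], [796.2, 496.6], [586.4, 442.7], [552.6, 601.9]]
[[52, 99], [0, 110], [0, 199], [69, 182]]
top plate? 1868.0 (30
[... 1111 characters left out ...]
9]]
scene plate? 2643.5 (190.67184448242188, 134.02151489257812)
[[564.1, -559.2], [367.6, -629.2], [377.8, -385.2], [560.9, -336.1]]
[[182, 94], [176, 99], [186, 107], [186, 115], [173, 123], [175, 135], [159, 147], [188, 169], [236, 132]]
scene plate? 3607.0 (456.5157470703125, 20.912824630737305)
[[-270.5, -333.4], [-516.7, -480.5], [-689.8, -115.9], [-438.8, -5.7]]
[[396, 22], [433, 42], [460, 40], [486, 51], [496, 47], [517, 21], [481, 0], [454, 0], [447, 27], [434, 31], [437, 0], [400, 0]]
scene plate? 2597.0 (41.5, 37.5)
[[530.2, -1452.6], [326.2, -1238.9], [544.5, -900.1], [722.9, -1085.5]]
[[0, 75], [48, 49], [35, 33], [36, 23], [83, 0], [60, 0], [37, 16], [28, 16], [21, 0], [0, 0]]
```

View pics/crop1.png

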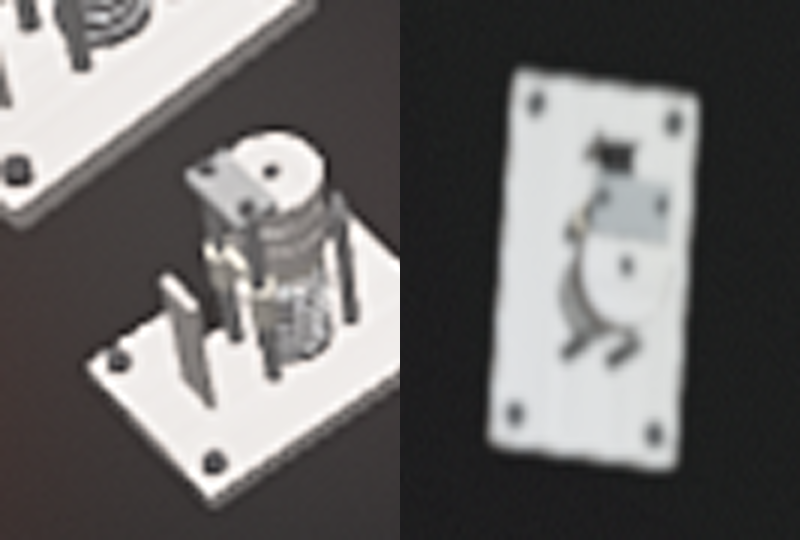

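The crop confirms it: small white feeder with three discs, and its lip toward world +x (up in the top view), so the feeder's x axis lies about -5.4° from world x. Next a move planner that prints per-row tool increments.

```bash
cat >> h.py <<'E'
YAW=-5.4  # feeder yaw, deg
def plan(p,n,yaw=None,flip=0):
    """per-row tool-frame increments (m, deg) repeated n times to bring the TCP to p, jaws along feeder y"""
    o=r.get_obs(); A=R.from_rotvec(o['tool_rot']).as_matrix(); a=np.radians(YAW if yaw is None else yaw)
    s=-1 if flip else 1
    x=s*np.array([-np.sin(a),np.cos(a),0]); y=np.array([0,0,-1.]); B=np.c_[x,y,np.cross(x,y)]
    w=R.from_matrix(A.T@B).as_rotvec()/n; Rk=R.from_rotvec(w).as_matrix()
    S=sum(np.linalg.matrix_power(Rk,k) for k in range(n))
    t=np.linalg.solve(S,A.T@(np.array(p)-o['tool_pos']))
    print('t',round(o['t'],2),'pos',o['tool_pos'].round(1),'F',o['ft_force'].round(1),'grip',round(o['grip_width'],3),'q6',o['joint_positions'][5].round(2))
    print(n,'rows t(m)',(t/1000).round(5),'w(deg)',np.degrees(w).round(3))
E
python3 - <<'E'
from h import *
print(R.from_rotvec(r.get_obs()['tool_rot']).as_matrix().round(3))
plan([462,121,150],20); plan([462,121,150],20,flip=1)
E
```

```text
[[ 0.372 -0.    -0.928]
 [ 0.928 -0.     0.372]
 [-0.    -1.     0.   ]]
t 0.25 pos [195.1 487.3 231.1] F [ 0.4 -0.1  0.3] grip 1.002 q6 1.42
20 rows t(m) [-0.01459  0.00406 -0.01745] w(deg) [-0.    -0.821 -0.001]
t 0.25 pos [195.1 487.3 231.1] F [ 0.4 -0.1  0.3] grip 1.002 q6 1.42
20 rows t(m) [ 0.02334  0.00405 -0.02285] w(deg) [ 2.000e-03  8.179e+00 -1.000e-03]
```

```bash
python3 -m pendant '[{"tx":-0.0146,"ty":0.0041,"tz":-0.0175,"wy":-0.82,"hand":-1},{"tx":-0.0146,"ty":0.0041,"tz":-0.0175,"wy":-0.82,"hand":-1},{"tx":-0.0146,"ty":0.0041,"tz":-0.0175,"wy":-0.82,"hand":-1},{"tx":-0.0146,"ty":0.0041,"tz":-0.0175,"wy":-0.82,"hand":-1},{"tx":-0.0146,"ty":0.0041,"tz":-0.0175,"wy":-0.82,"hand":-1},{"tx":-0.0146,"ty":0.0041,"tz":-0.0175,"wy":-0.82,"hand":-1},{"tx":-0.0146,"ty":0.0041,"tz":-0.0175,"wy":-0.82,"hand":-1},{"tx":-0.0146,"ty":0.0041,"tz":-0.0175,"wy":-0.82,"hand":-1},{"tx":-0.0146,"ty":0.0041,"tz":-0.0175,"wy":-0.82,"hand":-1},{"tx":-0.0146,"ty":0.0041,"tz":-0.0175,"wy":-0.82,"hand":-1},{"tx":-0.0146,"ty":0.0041,"tz":-0.0175,"wy":-0.82,"hand":-1},{"tx":-0.0146,"ty":0.0041,"tz":-0.0175,"wy":-0.82,"hand":-1},{"tx":-0.0146,"ty":0.0041,"tz":-0.0175,"wy":-0.82,"hand":-1},{"tx":-0.0146,"ty":0.0041,"tz":-0.0175,"wy":-0.82,"hand":-1},{"tx":-0.0146,"ty":0.0041,"tz":-0.0175,"wy":-0.82,"hand":-1},{"tx":-0.0146,"ty":0.0041,"tz":-0.0175,"wy":-0.82,"hand":-1},{"tx":-0.0146,"ty":0.0041,"tz":-0.0175,"wy":-0.82,"hand":-1},{"tx":-0.0146,"ty":0.0041,"tz":-0.0175,"wy":-0.82,"hand":-1},{"tx":-0.0146,"ty":0.0041,"tz":-0.0175,"wy":-0.82,"hand":-1},{"tx":-0.0146,"ty":0.0041,"tz":-0.0175,"wy":-0.82,"hand":-1}]' 100
python3 - <<'E'
from h import *
plan([462,121,150],5)
c=cam('wrist','w1.png'); print(c['vertical_fov'],ray(c,280,210)); plan([462,121,150],5)
print(proj(c,[462,121,14]),proj(c,[568,122,14]))
E
```

```text
t 0.25 pos [195.1 487.3 231.1] F [ 0.4 -0.1  0.3] grip 1.002 q6 1.42
5 rows t(m) [-0.05682  0.01623 -0.07101] w(deg) [-2.000e-03 -3.283e+00 -5.000e-03]
65.58999389553522 (array([126.79934489, 513.29043184, 373.88662038]), array([ 0.26429602, -0.12160882, -0.9568782 ]))
t 0.3 pos [195.1 487.3 231.1] F [ 1.1 -0.3  0. ] grip 0.999 q6 1.42
5 rows t(m) [-0.05683  0.01623 -0.07101] w(deg) [-1.000e-03 -3.284e+00 -3.000e-03]
[120.44107664 437.92551756] [155.6767682  485.90950384]$[0]: bad value
```

View pics/w1.png

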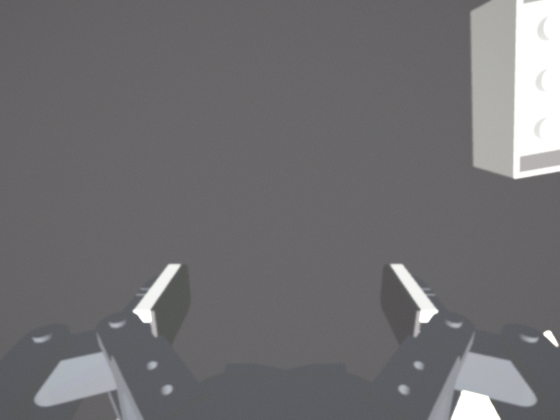

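The arm did not move: the row was refused as a bad value. The wrist view shows the two open fingers at (150,310) and (410,310) and nothing else useful. I'll try a row with every key.

```bash
python3 -m pendant '[{"tx":-0.0146,"ty":0.0041,"tz":-0.0175,"wx":0,"wy":-0.82,"wz":0,"hand":-1}]' 100; python3 -m pendant '[{"tx":-0.0146,"ty":0.0041,"tz":-0.0175,"wx":0.0,"wy":-0.82,"wz":0.0,"hand":-1.0}]'
```

```text
t: 0.38
tool_pos: [205.4, 469.1, 227.1]
tool_rot: [-1.359, -0.937, 0.936]
ft_force: [0.3, -0.3, -0.6]
grip_width: 1.0
t: 0.47
tool_pos: [216.4, 449.0, 222.7]
tool_rot: [-1.353, -0.949, 0.948]
ft_force: [0.1, -0.0, -0.7]
grip_width: 1.0
```

All seven keys are required. Continuing.

```bash
python3 -m pendant '[{"tx":-0.0148,"ty":0.0041,"tz":-0.0178,"wx":0,"wy":-0.82,"wz":0,"hand":-1},{"tx":-0.0148,"ty":0.0041,"tz":-0.0178,"wx":0,"wy":-0.82,"wz":0,"hand":-1},{"tx":-0.0148,"ty":0.0041,"tz":-0.0178,"wx":0,"wy":-0.82,"wz":0,"hand":-1},{"tx":-0.0148,"ty":0.0041,"tz":-0.0178,"wx":0,"wy":-0.82,"wz":0,"hand":-1},{"tx":-0.0148,"ty":0.0041,"tz":-0.0178,"wx":0,"wy":-0.82,"wz":0,"hand":-1},{"tx":-0.0148,"ty":0.0041,"tz":-0.0178,"wx":0,"wy":-0.82,"wz":0,"hand":-1},{"tx":-0.0148,"ty":0.0041,"tz":-0.0178,"wx":0,"wy":-0.82,"wz":0,"hand":-1},{"tx":-0.0148,"ty":0.0041,"tz":-0.0178,"wx":0,"wy":-0.82,"wz":0,"hand":-1},{"tx":-0.0148,"ty":0.0041,"tz":-0.0178,"wx":0,"wy":-0.82,"wz":0,"hand":-1},{"tx":-0.0148,"ty":0.0041,"tz":-0.0178,"wx":0,"wy":-0.82,"wz":0,"hand":-1},{"tx":-0.0148,"ty":0.0041,"tz":-0.0178,"wx":0,"wy":-0.82,"wz":0,"hand":-1},{"tx":-0.0148,"ty":0.0041,"tz":-0.0178,"wx":0,"wy":-0.82,"wz":0,"hand":-1},{"tx":-0.0148,"ty":0.0041,"tz":-0.0178,"wx":0,"wy":-0.82,"wz":0,"hand":-1},{"tx":-0.0148,"ty":0.0041,"tz":-0.0178,"wx":0,"wy":-0.82,"wz":0,"hand":-1},{"tx":-0.0148,"ty":0.0041,"tz":-0.0178,"wx":0,"wy":-0.82,"wz":0,"hand":-1},{"tx":-0.0148,"ty":0.0041,"tz":-0.0178,"wx":0,"wy":-0.82,"wz":0,"hand":-1},{"tx":-0.0148,"ty":0.0041,"tz":-0.0178,"wx":0,"wy":-0.82,"wz":0,"hand":-1},{"tx":-0.0148,"ty":0.0041,"tz":-0.0178,"wx":0,"wy":-0.82,"wz":0,"hand":-1}]'
python3 - <<'E'
from h import *
c=cam('wrist','w2.png'); plan([462,121,150],3)
hsv=cv2.cvtColor(c['img'],cv2.COLOR_RGB2HSV)
m=((hsv[...,2]>140)&(hsv[...,1]<60)).astype(np.uint8)
cs,_=cv2.findContours(m,cv2.RETR_EXTERNAL,cv2.CHAIN_APPROX_NONE)
for k in cs:
    if cv2.contourArea(k)<300: continue
    (u,v),ax,_=cv2.fitEllipse(k); print(u,v,ax,onz(c,u,v,14).round(1))
print(proj(c,[462,121,14]),proj(c,[568,122,14]))
E
```

```text
t: 1.97
tool_pos: [478.9, 102.5, 145.7]
tool_rot: [-1.243, -1.156, 1.151]
ft_force: [-0.3, -0.4, -0.5]
grip_width: 0.999
t 2.02 pos [481.7 100.3 144.9] F [ 2.1 -2.6 -2.3] grip 1.0 q6 0.11
3 rows t(m) [ 0.00636 -0.00171  0.0071 ] w(deg) [0.053 0.367 0.024]
482.5438232421875 391.0733642578125 (72.62747192382812, 93.89153289794922) [705.1 295.2  14. ]
88.00809478759766 390.29315185546875 (72.2786865234375, 95.30579376220703) [ 671.9 -120.7   14. ]
410.3440856933594 298.4305725097656 (35.78004455566406, 68.07091522216797) [586.7 214.6  14. ]
159.26715087890625 298.5299987792969 (35.01089096069336, 68.5848388671875) [568.6 -25.5  14. ]
312.3945617675781 283.0423583984375 (44.576595306396484, 45.375064849853516) [563.1 121.6  14. ]
504.5574645996094 218.25804138183594 (43.1091194152832, 52.42423629760742) [511.4 295.3  14. ]
305.263427734375 174.02308654785156 (49.143096923828125, 49.45987319946289) [458.5 120.7  14. ]
[305.79264282 178.06241176] [313.0436832  287.64409922]
```

View pics/w2.png

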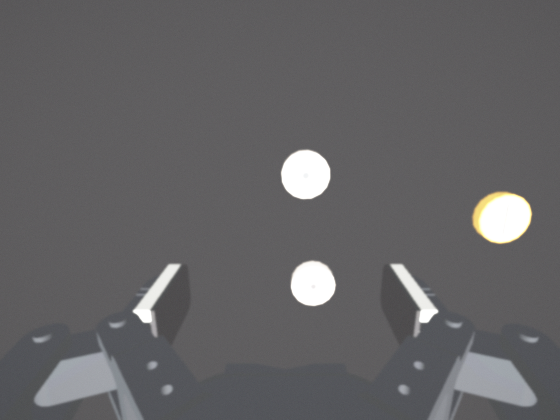

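Wrist view: near disc at (305,174), far disc at (313,283), compass at (504,218), fingers at the bottom. The three cameras agree within about 4 mm, which is along the pad width and so harmless for the grasp. Going to the near disc first.

Run:
```python
from h import *
plan([460.5,121.1,60],5)
```

```text
t 2.02 pos [481.7 100.3 144.9] F [ 2.1 -2.6 -2.3] grip 1.0 q6 0.11
5 rows t(m) [0.00379 0.01698 0.00459] w(deg) [0.032 0.22  0.014]
```

```bash
python3 -m pendant '[{"tx":0.0038,"ty":0.017,"tz":0.0046,"wx":0,"wy":0.22,"wz":0,"hand":-1},{"tx":0.0038,"ty":0.017,"tz":0.0046,"wx":0,"wy":0.22,"wz":0,"hand":-1},{"tx":0.0038,"ty":0.017,"tz":0.0046,"wx":0,"wy":0.22,"wz":0,"hand":-1},{"tx":0.0038,"ty":0.017,"tz":0.0046,"wx":0,"wy":0.22,"wz":0,"hand":-1},{"tx":0.0038,"ty":0.017,"tz":0.0046,"wx":0,"wy":0.22,"wz":0,"hand":-1},{"tx":0,"ty":0,"tz":0,"wx":0,"wy":0,"wz":0,"hand":-1},{"tx":0,"ty":0,"tz":0,"wx":0,"wy":0,"wz":0,"hand":-1}]'
python3 - <<'E'
from h import *
plan([460.5,121.1,1],5)
E
```

```text
t: 2.6
tool_pos: [462.6, 119.3, 56.6]
tool_rot: [-1.257, -1.139, 1.133]
ft_force: [0.4, 0.3, 0.1]
grip_width: 0.995
t 2.6 pos [462.6 119.3  56.6] F [0.4 0.3 0.1] grip 0.995 q6 0.18
5 rows t(m) [0.00031 0.01111 0.00049] w(deg) [ 0.051 -0.064  0.013]
```

```bash
python3 -m pendant '[{"tx":0.0005,"ty":0.012,"tz":0.0007,"wx":0.05,"wy":0,"wz":0,"hand":-1},{"tx":0.0005,"ty":0.012,"tz":0.0007,"wx":0.05,"wy":0,"wz":0,"hand":-1},{"tx":0.0003,"ty":0.012,"tz":0.0005,"wx":0.05,"wy":0,"wz":0,"hand":-1},{"tx":0,"ty":0.009,"tz":0,"wx":0.05,"wy":0,"wz":0,"hand":-1},{"tx":0,"ty":0.005,"tz":0,"wx":0,"wy":0,"wz":0,"hand":-1},{"tx":0,"ty":0.002,"tz":0,"wx":0,"wy":0,"wz":0,"hand":-1},{"tx":0,"ty":0,"tz":0,"wx":0,"wy":0,"wz":0,"hand":-1}]'
python3 - <<'E'
from h import *
plan([460.5,121.1,1],1)
E
```

```text
t: 3.18
tool_pos: [466.3, 120.3, 8.3]
tool_rot: [-1.26, -1.143, 1.13]
ft_force: [-1.1, -0.1, -0.5]
grip_width: 1.002
t 3.18 pos [466.3 120.3   8.3] F [-1.1 -0.1 -0.5] grip 1.002 q6 0.18
1 rows t(m) [0.00017 0.0072  0.00594] w(deg) [ 0.503 -0.291  0.132]
```

```bash
python3 -m pendant '[{"tx":0,"ty":0.0035,"tz":0.003,"wx":0.3,"wy":-0.15,"wz":0.1,"hand":-1},{"tx":0,"ty":0.0035,"tz":0.003,"wx":0.3,"wy":-0.15,"wz":0.05,"hand":-1},{"tx":0,"ty":0,"tz":0,"wx":0,"wy":0,"wz":0,"hand":-1},{"tx":0,"ty":0,"tz":0,"wx":0,"wy":0,"wz":0,"hand":-1}]'
python3 - <<'E'
from h import *
plan([460.5,121.1,1],1)
E
```

```text
t: 3.52
tool_pos: [460.8, 120.9, 2.0]
tool_rot: [-1.252, -1.139, 1.141]
ft_force: [0.4, -0.1, -0.2]
grip_width: 1.001
t 3.52 pos [460.8 120.9   2. ] F [ 0.4 -0.1 -0.2] grip 1.001 q6 0.18
1 rows t(m) [0.00015 0.00101 0.00033] w(deg) [-0.046  0.037 -0.017]
```

```bash
python3 -m pendant '[{"tx":0,"ty":0.001,"tz":0.0003,"wx":0,"wy":0,"wz":0,"hand":1},{"tx":0,"ty":0,"tz":0,"wx":0,"wy":0,"wz":0,"hand":1},{"tx":0,"ty":0,"tz":0,"wx":0,"wy":0,"wz":0,"hand":1},{"tx":0,"ty":0,"tz":0,"wx":0,"wy":0,"wz":0,"hand":1},{"tx":0,"ty":0,"tz":0,"wx":0,"wy":0,"wz":0,"hand":1},{"tx":0,"ty":0,"tz":0,"wx":0,"wy":0,"wz":0,"hand":1},{"tx":0,"ty":0,"tz":0,"wx":0,"wy":0,"wz":0,"hand":1},{"tx":0,"ty":0,"tz":0,"wx":0,"wy":0,"wz":0,"hand":1}]' 100
python3 - <<'E'
from h import *
plan([460.5,121.1,170],12)
E
```

```text
t: 4.18
tool_pos: [460.9, 121.0, 2.5]
tool_rot: [-1.253, -1.141, 1.14]
ft_force: [0.1, 0.1, -0.1]
grip_width: 0.422
t 4.18 pos [460.9 121.    2.5] F [ 0.1  0.1 -0.1] grip 0.422 q6 0.18
12 rows t(m) [ 0.000e+00 -1.396e-02  3.000e-05] w(deg) [ 0.005  0.004 -0.001]
```

```bash
python3 -m pendant '[{"tx":0,"ty":-0.005,"tz":0,"wx":0,"wy":0,"wz":0,"hand":1},{"tx":0,"ty":-0.012,"tz":0,"wx":0,"wy":0,"wz":0,"hand":1},{"tx":0,"ty":-0.02,"tz":0,"wx":0,"wy":0,"wz":0,"hand":1},{"tx":0,"ty":-0.02,"tz":0,"wx":0,"wy":0,"wz":0,"hand":1},{"tx":0,"ty":-0.02,"tz":0,"wx":0,"wy":0,"wz":0,"hand":1},{"tx":0,"ty":-0.02,"tz":0,"wx":0,"wy":0,"wz":0,"hand":1},{"tx":0,"ty":-0.02,"tz":0,"wx":0,"wy":0,"wz":0,"hand":1},{"tx":0,"ty":-0.02,"tz":0,"wx":0,"wy":0,"wz":0,"hand":1},{"tx":0,"ty":-0.02,"tz":0,"wx":0,"wy":0,"wz":0,"hand":1},{"tx":0,"ty":-0.01,"tz":0,"wx":0,"wy":0,"wz":0,"hand":1},{"tx":0,"ty":0,"tz":0,"wx":0,"wy":0,"wz":0,"hand":1}]'
python3 - <<'E'
from h import *
c=cam('wrist','w3.png'); 
o=r.get_obs()['tool_pos']
print(proj(c,o+[0,0,13-1.5]))
plan([400,-241,190],16)
E
```

```text
t: 5.1
tool_pos: [458.8, 120.9, 179.6]
tool_rot: [-1.251, -1.138, 1.141]
ft_force: [0.2, -0.0, -1.1]
grip_width: 0.421
[287.26131477 279.79244901]
t 5.15 pos [458.6 120.8 178.7] F [-0.1  0.6 -0.2] grip 0.42 q6 0.18
16 rows t(m) [-0.02286 -0.00069  0.00153] w(deg) [-0.01   0.003 -0.003]
```

View pics/w3.png

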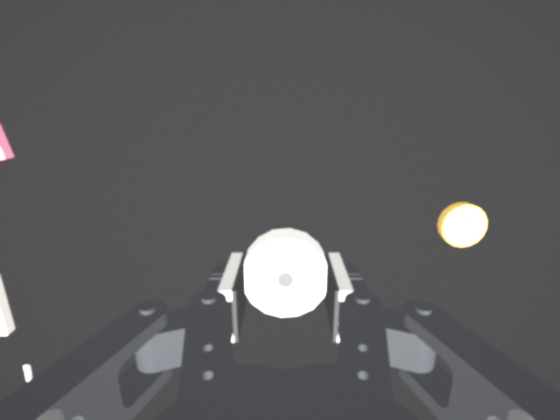

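Disc 1 is held level and centred between the pads. Its mark is at (285,280) and the TCP projects to (287,280), so it sits at about the TCP in the hand. The wrist camera looks from the robot side, so I'll fly past the feeder to see it from above.

Run:
```python
from h import *
plan([590,-249,205],14)
```

```text
t 5.15 pos [458.6 120.8 178.7] F [-0.1  0.6 -0.2] grip 0.42 q6 0.18
14 rows t(m) [-0.02542 -0.00188 -0.01182] w(deg) [-0.011  0.003 -0.003]
```

```bash
python3 -m pendant '[{"tx":-0.012,"ty":-0.001,"tz":-0.006,"wx":0,"wy":0,"wz":0,"hand":1},{"tx":-0.0254,"ty":-0.0019,"tz":-0.0118,"wx":0,"wy":0,"wz":0,"hand":1},{"tx":-0.0254,"ty":-0.0019,"tz":-0.0118,"wx":0,"wy":0,"wz":0,"hand":1},{"tx":-0.0254,"ty":-0.0019,"tz":-0.0118,"wx":0,"wy":0,"wz":0,"hand":1},{"tx":-0.0254,"ty":-0.0019,"tz":-0.0118,"wx":0,"wy":0,"wz":0,"hand":1},{"tx":-0.0254,"ty":-0.0019,"tz":-0.0118,"wx":0,"wy":0,"wz":0,"hand":1},{"tx":-0.0254,"ty":-0.0019,"tz":-0.0118,"wx":0,"wy":0,"wz":0,"hand":1},{"tx":-0.0254,"ty":-0.0019,"tz":-0.0118,"wx":0,"wy":0,"wz":0,"hand":1},{"tx":-0.0254,"ty":-0.0019,"tz":-0.0118,"wx":0,"wy":0,"wz":0,"hand":1},{"tx":-0.0254,"ty":-0.0019,"tz":-0.0118,"wx":0,"wy":0,"wz":0,"hand":1},{"tx":-0.0254,"ty":-0.0019,"tz":-0.0118,"wx":0,"wy":0,"wz":0,"hand":1},{"tx":-0.0254,"ty":-0.0019,"tz":-0.0118,"wx":0,"wy":0,"wz":0,"hand":1},{"tx":-0.0254,"ty":-0.0019,"tz":-0.0118,"wx":0,"wy":0,"wz":0,"hand":1},{"tx":-0.0254,"ty":-0.0019,"tz":-0.0118,"wx":0,"wy":0,"wz":0,"hand":1},{"tx":-0.012,"ty":-0.001,"tz":-0.006,"wx":0,"wy":0,"wz":0,"hand":1},{"tx":0,"ty":0,"tz":0,"wx":0,"wy":0,"wz":0,"hand":1},{"tx":0,"ty":0,"tz":0,"wx":0,"wy":0,"wz":0,"hand":1},{"tx":0,"ty":0,"tz":0,"wx":0,"wy":0,"wz":0,"hand":1}]'
python3 - <<'E'
from h import *
c=cam('wrist','w4.png'); plan([590,-249,205],14)
print(proj(c,[516.4,-242.3,118]))
E
```

```text
t: 6.65
tool_pos: [588.5, -263.4, 183.3]
tool_rot: [-1.225, -1.126, 1.148]
ft_force: [1.1, 0.0, -0.4]
grip_width: 0.42
t 6.7 pos [ 588.3 -263.1  183.3] F [-0.2 -0.2 -1.5] grip 0.421 q6 -0.45
14 rows t(m) [ 0.00102 -0.00154 -0.     ] w(deg) [-0.114  0.013  0.03 ]
[309.26092803 113.69048489]
```

View pics/w4.png

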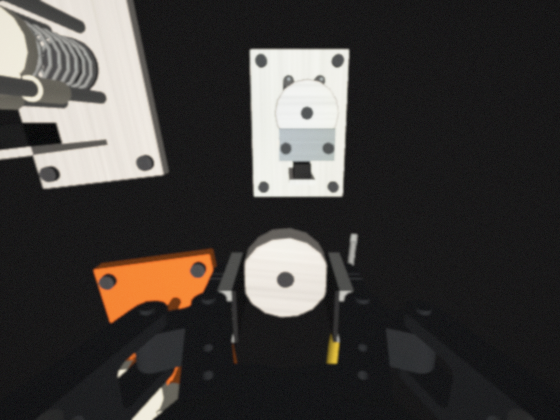

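Wrist view: target feeder at the top centre, top disc's mark at (307,113), lip from (279,128) to (334,161), held disc at (285,280). Now its pose from this view.

Run:
```python
from h import *
c=cam('wrist'); im=c['img']; hsv=cv2.cvtColor(im,cv2.COLOR_RGB2HSV)
def cen(m,x0,y0,x1,y1):
    k=m[y0:y1,x0:x1]; v,u=np.nonzero(k); return u.mean()+x0,v.mean()+y0,len(u)
u,v,n=cen(hsv[...,2]<110,297,103,318,124); print('mark',u,v,n,onz(c,u,v,118).round(1))
m=(hsv[...,2]>120).astype(np.uint8); m[225:]=0; m[:,:200]=0
m=cv2.morphologyEx(m,cv2.MORPH_CLOSE,np.ones((15,15)))
k=max(cv2.findContours(m,0,1)[0],key=cv2.contourArea)
b=cv2.boxPoints(cv2.minAreaRect(k)); P=np.array([onz(c,*p,12)[:2] for p in b]); print('plate px',b.round(1).tolist(),P.round(1).tolist(),P.mean(0))
for i in range(4):
    d=P[(i+1)%4]-P[i]; print(np.linalg.norm(d).round(1),np.degrees(np.arctan2(d[1],d[0])).round(2))
# lip: bluish-grey
L=im.astype(int); g=((L[...,2]-L[...,0]>8)&(L[...,2]>110)).astype(np.uint8); g[175:]=0;g[:120]=0;g[:,:265]=0;g[:,350:]=0
g=cv2.morphologyEx(g,cv2.MORPH_CLOSE,np.ones((11,11)))
k=max(cv2.findContours(g,0,1)[0],key=cv2.contourArea); rc=cv2.minAreaRect(k); b=cv2.boxPoints(rc)
P=np.array([onz(c,*p,123)[:2] for p in b]); print('lip',b.round(1).tolist(),P.round(1).tolist(),P.mean(0))
o=r.get_obs(); 
u,v,n=cen(hsv[...,2]<170,277,271,294,289); print('held',u,v,n,onz(c,u,v,o['tool_pos'][2]+11.5).round(1),o['tool_pos'].round(1))
```

```text
mark 305.9625 112.95 80 [ 515.7 -244.   118. ]
plate px [[249.0, 49.0], [348.0, 49.0], [348.0, 196.0], [249.0, 196.0]] [[455.1, -282.7], [462.9, -195.1], [596.9, -200.5], [587.8, -298.6]] [ 525.70064819 -244.20811138]
87.9 84.91
134.1 -2.3
98.5 -95.29
133.6 173.17
lip [[279.0, 129.0], [325.0, 129.0], [325.0, 160.0], [279.0, 160.0]] [[523.6, -261.4], [526.2, -233.4], [545.1, -234.5], [542.4, -263.2]] [ 534.32666986 -248.13771042]
held 285.01851851851853 279.26851851851853 216 [ 587.4 -264.1  195.3] [ 588.4 -262.9  183.8]
```

Wrist bias, from the held disc against the TCP, is about (-1.0, -1.2). Corrected axis: about (516.5, -242.7), which agrees with the top view (516.4, -242.3). Plate size (134 × 88) and yaw of about -5.3° also check. I'll go to 15 mm forward of the axis, at z = 150.

Run:
```python
from h import *
plan([501.6,-241.3,150],6)
```

```text
t 6.75 pos [ 588.4 -262.9  183.8] F [-0.1  0.1  0.5] grip 0.42 q6 -0.45
6 rows t(m) [0.00223 0.00587 0.01465] w(deg) [-0.26   0.034  0.067]
```

```bash
python3 -m pendant '[{"tx":0.0022,"ty":0.003,"tz":0.0147,"wx":-0.26,"wy":0.03,"wz":0.07,"hand":1},{"tx":0.0022,"ty":0.0045,"tz":0.0147,"wx":-0.26,"wy":0.03,"wz":0.07,"hand":1},{"tx":0.0022,"ty":0.006,"tz":0.0147,"wx":-0.26,"wy":0.03,"wz":0.07,"hand":1},{"tx":0.0022,"ty":0.006,"tz":0.0147,"wx":-0.26,"wy":0.03,"wz":0.07,"hand":1},{"tx":0.0022,"ty":0.006,"tz":0.0147,"wx":-0.26,"wy":0.03,"wz":0.07,"hand":1},{"tx":0.0011,"ty":0.003,"tz":0.0073,"wx":-0.26,"wy":0.03,"wz":0.07,"hand":1},{"tx":0,"ty":0,"tz":0.002,"wx":0,"wy":0,"wz":0,"hand":1},{"tx":0,"ty":0,"tz":0,"wx":0,"wy":0,"wz":0,"hand":1},{"tx":0,"ty":0,"tz":0,"wx":0,"wy":0,"wz":0,"hand":1}]'
python3 - <<'E'
from h import *
plan([501.6,-241.3,150],2)
E
```

```text
t: 7.5
tool_pos: [502.0, -233.9, 157.0]
tool_rot: [-1.252, -1.148, 1.145]
ft_force: [0.1, 0.8, -0.4]
grip_width: 0.423
t 7.5 pos [ 502.  -233.9  157. ] F [ 0.1  0.8 -0.4] grip 0.423 q6 -0.5
2 rows t(m) [-0.00372  0.00351 -0.0001 ] w(deg) [ 0.096  0.255 -0.028]
```

```bash
python3 -m pendant '[{"tx":-0.0037,"ty":0.006,"tz":0,"wx":0.1,"wy":0.25,"wz":0,"hand":1},{"tx":-0.0037,"ty":0.006,"tz":0,"wx":0.1,"wy":0.25,"wz":0,"hand":1},{"tx":0,"ty":0.006,"tz":0,"wx":0,"wy":0,"wz":0,"hand":1},{"tx":0,"ty":0.005,"tz":0,"wx":0,"wy":0,"wz":0,"hand":1},{"tx":0,"ty":0.002,"tz":0,"wx":0,"wy":0,"wz":0,"hand":1},{"tx":0,"ty":0,"tz":0,"wx":0,"wy":0,"wz":0,"hand":1}]'
python3 - <<'E'
from h import *
plan([501.6,-241.3,125],1)
E
```

```text
t: 8.0
tool_pos: [503.5, -242.6, 129.0]
tool_rot: [-1.253, -1.139, 1.141]
ft_force: [-0.8, -0.0, -1.0]
grip_width: 0.422
t 8.0 pos [ 503.5 -242.6  129. ] F [-0.8 -0.  -1. ] grip 0.422 q6 -0.5
1 rows t(m) [0.00109 0.00398 0.00203] w(deg) [-0.008  0.011 -0.067]
```

```bash
python3 -m pendant '[{"tx":0.001,"ty":0.003,"tz":0.0022,"wx":0,"wy":0,"wz":-0.05,"hand":1},{"tx":0,"ty":0.002,"tz":0.0003,"wx":0,"wy":0,"wz":0,"hand":1},{"tx":0,"ty":0.002,"tz":0.0003,"wx":0,"wy":0,"wz":0,"hand":1},{"tx":0,"ty":0,"tz":0,"wx":0,"wy":0,"wz":0,"hand":1}]'
python3 - <<'E'
from h import *
plan([501.6,-241.3,103],5)
E
```

```text
t: 8.33
tool_pos: [500.5, -241.1, 121.1]
tool_rot: [-1.252, -1.139, 1.14]
ft_force: [0.1, -0.6, -1.3]
grip_width: 0.421
t 8.33 pos [ 500.5 -241.1  121.1] F [ 0.1 -0.6 -1.3] grip 0.421 q6 -0.5
5 rows t(m) [-1.00e-05  3.61e-03 -2.20e-04] w(deg) [-0.007  0.002  0.001]
```

```bash
python3 -m pendant '[{"tx":0,"ty":0.003,"tz":0,"wx":0,"wy":0,"wz":0,"hand":1},{"tx":0,"ty":0.003,"tz":0.0002,"wx":0,"wy":0,"wz":0,"hand":1},{"tx":0,"ty":0.003,"tz":0.0002,"wx":0,"wy":0,"wz":0,"hand":1},{"tx":0,"ty":0.003,"tz":0.0002,"wx":0,"wy":0,"wz":0,"hand":1},{"tx":0,"ty":0.002,"tz":0,"wx":0,"wy":0,"wz":0,"hand":1},{"tx":0,"ty":0,"tz":0,"wx":0,"wy":0,"wz":0,"hand":1}]'
python3 - <<'E'
from h import *
plan([501.6,-241.3,103],2); print(r.get_obs()['torque'])
E
```

```text
t: 8.83
tool_pos: [500.6, -241.2, 106.8]
tool_rot: [-1.254, -1.141, 1.14]
ft_force: [0.4, 0.3, 3.5]
grip_width: 0.421
t 8.83 pos [ 500.6 -241.2  106.8] F [0.4 0.3 3.5] grip 0.421 q6 -0.5
2 rows t(m) [ 1.00e-05  1.91e-03 -4.90e-04] w(deg) [ 0.056  0.014 -0.022]
[ 0.13662854 -0.04733422  0.01292579]
```

About 5 N on the wrist, so the disc is riding down on the spring as expected.

```bash
python3 -m pendant '[{"tx":0,"ty":0.0025,"tz":0,"wx":0,"wy":0,"wz":0,"hand":1},{"tx":0,"ty":0.0015,"tz":0,"wx":0,"wy":0,"wz":0,"hand":1},{"tx":0,"ty":0,"tz":0,"wx":0,"wy":0,"wz":0,"hand":1}]'
python3 - <<'E'
from h import *
plan([501.6,-241.3,103],2)
c=cam('scene'); 
s=c['img'][130:220,190:265]; cv2.imwrite('pics/s1.png',cv2.resize(s,(750,600),interpolation=cv2.INTER_CUBIC)[:,:,::-1])
E
```

```text
t: 9.08
tool_pos: [500.6, -241.2, 102.6]
tool_rot: [-1.254, -1.141, 1.14]
ft_force: [0.9, 0.3, 3.7]
grip_width: 0.416
t 9.08 pos [ 500.6 -241.2  102.6] F [0.9 0.3 3.7] grip 0.416 q6 -0.5
2 rows t(m) [ 1.0e-05 -2.1e-04 -4.9e-04] w(deg) [ 0.059  0.014 -0.024]
```

View pics/s1.png

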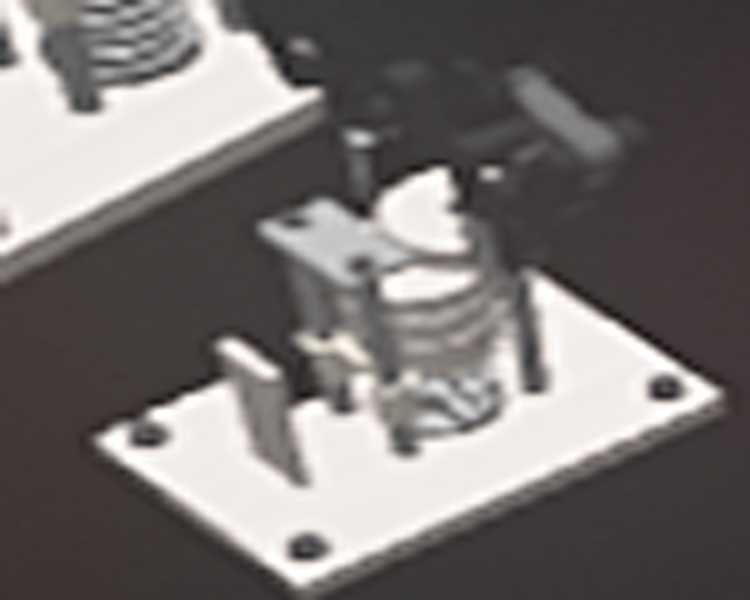

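Crop: held disc forward of the lip, its top below the lip plate, with the stack's top disc visible beneath at (430,280). The grip width changed slightly, so I'll compare the held disc's outline in the wrist camera before and after, to detect any tilt numerically.

Run:
```python
from h import *
a=cv2.imread('pics/w4.png')[...,::-1]; b=cam('wrist','w5.png')['img']
for im in (a,b):
    h=cv2.cvtColor(np.ascontiguousarray(im),cv2.COLOR_RGB2HSV)
    w=im[...,:3].min(2)
    print('col285 rows 215-330:',w[215:330:3,275].tolist())
    k=h[270:290,277:294,2]<170; v,u=np.nonzero(k); print(u.mean()+277,v.mean()+270,len(u))
```

```text
col285 rows 215-330: [23, 22, 26, 23, 26, 81, 94, 94, 156, 232, 234, 235, 235, 232, 234, 231, 228, 229, 229, 225, 226, 215, 219, 224, 222, 218, 221, 220, 224, 226, 224, 222, 219, 197, 36, 26, 23, 23, 21]
285.01851851851853 279.26851851851853 216
col285 rows 215-330: [87, 144, 146, 148, 155, 102, 97, 97, 165, 238, 239, 241, 241, 239, 239, 238, 234, 234, 234, 232, 231, 222, 225, 230, 228, 222, 228, 225, 229, 232, 230, 227, 224, 228, 232, 230, 229, 151, 34]
285.02884615384613 279.2644230769231 208
```

The outline and mark are unchanged, so there is no tilt. Sliding to the rear.

```bash
python3 -m pendant '[{"tx":0,"ty":0.0002,"tz":-0.003,"wx":0,"wy":0,"wz":0,"hand":1},{"tx":0,"ty":0.0002,"tz":-0.003,"wx":0,"wy":0,"wz":0,"hand":1},{"tx":0,"ty":0.0002,"tz":-0.003,"wx":0,"wy":0,"wz":0,"hand":1},{"tx":0,"ty":0.0,"tz":-0.002,"wx":0,"wy":0,"wz":0,"hand":1},{"tx":0,"ty":0,"tz":0,"wx":0,"wy":0,"wz":0,"hand":1}]'
python3 - <<'E'
from h import *
plan([516.5,-242.7,103],2)
E
```

```text
t: 9.6
tool_pos: [512.3, -242.6, 102.3]
tool_rot: [-1.254, -1.14, 1.14]
ft_force: [-2.7, 0.3, 4.8]
grip_width: 0.423
t 9.6 pos [ 512.3 -242.6  102.3] F [-2.7  0.3  4.8] grip 0.423 q6 -0.49
2 rows t(m) [ 0.00013 -0.00037 -0.00212] w(deg) [ 0.029  0.005 -0.042]
```

```bash
python3 -m pendant '[{"tx":0,"ty":-0.0002,"tz":-0.0015,"wx":0,"wy":0,"wz":0,"hand":1},{"tx":0,"ty":-0.0001,"tz":-0.0012,"wx":0,"wy":0,"wz":0,"hand":1},{"tx":0,"ty":0.0,"tz":0,"wx":0,"wy":0,"wz":0,"hand":1}]'; python3 -m pendant '[{"tx":0,"ty":0,"tz":-0.0015,"wx":0,"wy":0,"wz":0,"hand":1},{"tx":0,"ty":0.0,"tz":0,"wx":0,"wy":0,"wz":0,"hand":1}]';python3 -m pendant '[{"tx":0,"ty":0,"tz":-0.0015,"wx":0,"wy":0,"wz":0,"hand":1},{"tx":0,"ty":0.0,"tz":0,"wx":0,"wy":0,"wz":0,"hand":1}]'
```

```text
t: 9.85
tool_pos: [515.3, -242.8, 102.5]
tool_rot: [-1.254, -1.139, 1.14]
ft_force: [-2.0, 0.1, 3.8]
grip_width: 0.424
t: 10.02
tool_pos: [516.9, -243.0, 102.5]
tool_rot: [-1.254, -1.139, 1.141]
ft_force: [-2.1, -0.2, 3.8]
grip_width: 0.422
t: 10.18
tool_pos: [518.1, -243.1, 102.4]
tool_rot: [-1.253, -1.139, 1.141]
ft_force: [-2.8, -0.6, 3.4]
grip_width: 0.422
```

```bash
python3 -m pendant '[{"tx":0,"ty":0,"tz":-0.0012,"wx":0,"wy":0,"wz":0,"hand":1},{"tx":0,"ty":0.0,"tz":0,"wx":0,"wy":0,"wz":0,"hand":1}]';python3 -m pendant '[{"tx":0,"ty":0,"tz":-0.0012,"wx":0,"wy":0,"wz":0,"hand":1},{"tx":0,"ty":0.0,"tz":0,"wx":0,"wy":0,"wz":0,"hand":1}]'
```

```text
t: 10.35
tool_pos: [518.1, -243.1, 102.2]
tool_rot: [-1.251, -1.136, 1.142]
ft_force: [0.1, -0.9, 2.7]
grip_width: 0.42
t: 10.52
tool_pos: [518.1, -243.1, 102.1]
tool_rot: [-1.25, -1.134, 1.143]
ft_force: [-0.8, -0.1, 2.5]
grip_width: 0.421
```

Run:
```python
from h import *
o=r.get_obs(); print(o['joint_positions'].round(3),o['torque'],o['joint_efforts'].round(1)); plan([520,-243.2,103],2)
c=cam('wrist','w6.png'); plan([520,-243.2,103],2)
```

```text
[-0.579  0.414 -0.181  0.98  -0.004 -0.484] [-0.09300587  0.07864814 -0.02057687] [  0.6 -72.4  34.3  -0.    0.1   0. ]
t 10.52 pos [ 518.1 -243.1  102.1] F [-0.8 -0.1  2.5] grip 0.421 q6 -0.48
2 rows t(m) [ 6.0e-05 -4.8e-04 -9.7e-04] w(deg) [-0.156 -0.02  -0.061]
t 10.57 pos [ 518.1 -243.1  102.1] F [-4.8 -0.1  3.5] grip 0.42 q6 -0.48
2 rows t(m) [ 6.0e-05 -4.8e-04 -9.4e-04] w(deg) [-0.15  -0.019 -0.059]
```

View pics/w6.png

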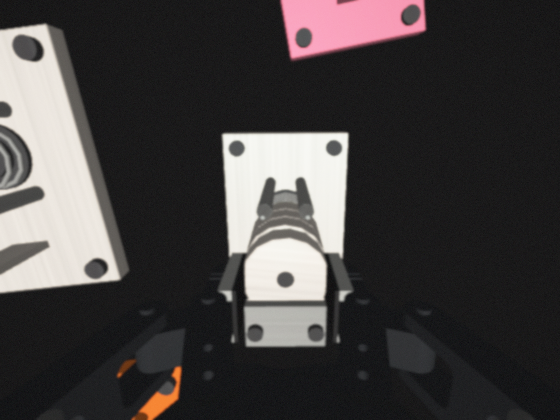

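The disc is under the lip and in line with the stack: mark at (285,279), lip front edge near row 303. I'll check the mark-to-lip-edge distance, which should be 9 mm.

Run:
```python
from h import *
c=cam('wrist'); w=c['img'].astype(int)
for col in (262,275,300): print(col,w[292:312,col].tolist())
P=onz(c,285,279.3,113.5); print(P.round(1)); 
f=np.array([np.cos(np.radians(-5.4)),np.sin(np.radians(-5.4))])
for v in (298,299,300,301,302,303,304): print(v,[(f@(onz(c,285,v,z)[:2]-P[:2])).round(2) for z in (118,123)])
```

```text
262 [[239, 234, 228], [239, 234, 227], [239, 233, 227], [238, 233, 226], [238, 233, 226], [240, 235, 228], [239, 234, 227], [229, 223, 216], [173, 167, 159], [106, 105, 100], [76, 77, 75], [74, 76, 74], [77, 78, 75], [92, 94, 91], [131, 131, 127], [164, 163, 158], [177, 176, 171], [182, 180, 176], [184, 183, 177], [183, 184, 177]]
275 [[238, 233, 225], [239, 234, 227], [239, 234, 227], [238, 234, 227], [237, 231, 224], [237, 232, 225], [237, 232, 224], [224, 219, 209], [169, 163, 155], [103, 101, 98], [77, 77, 75], [74, 73, 73], [74, 75, 72], [94, 93, 92], [129, 128, 126], [164, 163, 158], [177, 177, 172], [183, 182, 177], [183, 182, 177], [181, 181, 176]]
300 [[236, 229, 223], [236, 231, 224], [238, 232, 226], [239, 233, 227], [239, 233, 226], [237, 232, 225], [234, 228, 221], [219, 210, 201], [160, 154, 147], [100, 98, 94], [76, 76, 73], [72, 72, 71], [75, 76, 73], [102, 101, 97], [141, 138, 135], [167, 165, 161], [178, 176, 171], [181, 180, 175], [181, 181, 175], [182, 182, 177]]
[ 517.2 -244.1  113.5]
298 [np.float64(6.76), np.float64(3.67)]
299 [np.float64(7.26), np.float64(4.15)]
300 [np.float64(7.76), np.float64(4.64)]
301 [np.float64(8.27), np.float64(5.12)]
302 [np.float64(8.77), np.float64(5.6)]
303 [np.float64(9.28), np.float64(6.09)]
304 [np.float64(9.79), np.float64(6.58)]
```

The gap measures 7.8 mm against the 9 nominal (±1), and the TCP stalled at x = 518.1, so the disc is home against the posts. Easing up to the lip, then releasing.

```bash
python3 -m pendant '[{"tx":0,"ty":-0.002,"tz":-0.0005,"wx":0,"wy":0,"wz":0,"hand":1},{"tx":0,"ty":-0.0015,"tz":-0.0005,"wx":0,"wy":0,"wz":0,"hand":1},{"tx":0,"ty":0,"tz":-0.0003,"wx":0,"wy":0,"wz":0,"hand":1}]'
python3 -m pendant '[{"tx":0,"ty":0,"tz":0,"wx":0,"wy":0,"wz":0,"hand":0.0},{"tx":0,"ty":0,"tz":0,"wx":0,"wy":0,"wz":0,"hand":-0.2},{"tx":0,"ty":0,"tz":0,"wx":0,"wy":0,"wz":0,"hand":-0.4},{"tx":0,"ty":0,"tz":0,"wx":0,"wy":0,"wz":0,"hand":-0.6},{"tx":0,"ty":0,"tz":0,"wx":0,"wy":0,"wz":0,"hand":-0.6}]'
python3 - <<'E'
from h import *
plan([518,-243,190],6)
E
```

```text
t: 10.87
tool_pos: [518.1, -243.1, 104.9]
tool_rot: [-1.248, -1.132, 1.144]
ft_force: [-6.0, 0.4, 6.3]
grip_width: 0.424
t: 11.28
tool_pos: [519.7, -243.1, 104.9]
tool_rot: [-1.249, -1.134, 1.143]
ft_force: [0.4, -0.1, -0.0]
grip_width: 0.797
t 11.28 pos [ 519.7 -243.1  104.9] F [ 0.4 -0.1 -0. ] grip 0.797 q6 -0.48
6 rows t(m) [-2.000e-05 -1.417e-02  3.300e-04] w(deg) [-0.057 -0.005 -0.011]
```

Released; the TCP sprang about 1.6 mm rearward, which shows it had been pressed home. Up and on to disc 2.

```bash
python3 -m pendant '[{"tx":0,"ty":-0.01,"tz":0,"wx":0,"wy":0,"wz":0,"hand":-0.6},{"tx":0,"ty":-0.02,"tz":0,"wx":0,"wy":0,"wz":0,"hand":-0.6},{"tx":0,"ty":-0.02,"tz":0,"wx":0,"wy":0,"wz":0,"hand":-1},{"tx":0,"ty":-0.02,"tz":0,"wx":0,"wy":0,"wz":0,"hand":-1},{"tx":0,"ty":-0.01,"tz":0,"wx":0,"wy":0,"wz":0,"hand":-1}]'
python3 - <<'E'
from h import *
plan([566,121.7,110],14)
E
```

```text
t: 11.7
tool_pos: [519.2, -242.0, 188.4]
tool_rot: [-1.245, -1.133, 1.142]
ft_force: [0.2, 0.6, -0.0]
grip_width: 0.999
t 11.7 pos [ 519.2 -242.   188.4] F [ 0.2  0.6 -0. ] grip 0.999 q6 -0.48
14 rows t(m) [ 0.02618  0.00562 -0.00091] w(deg) [-0.037 -0.002  0.005]
```

```bash
python3 -m pendant '[{"tx":0.013,"ty":0,"tz":-0.0005,"wx":-0.04,"wy":0,"wz":0,"hand":-1},{"tx":0.0262,"ty":0,"tz":-0.0009,"wx":-0.04,"wy":0,"wz":0,"hand":-1},{"tx":0.0262,"ty":0.004,"tz":-0.0009,"wx":-0.04,"wy":0,"wz":0,"hand":-1},{"tx":0.0262,"ty":0.0056,"tz":-0.0009,"wx":-0.04,"wy":0,"wz":0,"hand":-1},{"tx":0.0262,"ty":0.0056,"tz":-0.0009,"wx":-0.04,"wy":0,"wz":0,"hand":-1},{"tx":0.0262,"ty":0.0056,"tz":-0.0009,"wx":-0.04,"wy":0,"wz":0,"hand":-1},{"tx":0.0262,"ty":0.0056,"tz":-0.0009,"wx":-0.04,"wy":0,"wz":0,"hand":-1},{"tx":0.0262,"ty":0.0056,"tz":-0.0009,"wx":-0.04,"wy":0,"wz":0,"hand":-1},{"tx":0.0262,"ty":0.0056,"tz":-0.0009,"wx":-0.04,"wy":0,"wz":0,"hand":-1},{"tx":0.0262,"ty":0.0056,"tz":-0.0009,"wx":-0.04,"wy":0,"wz":0,"hand":-1},{"tx":0.0262,"ty":0.0056,"tz":-0.0009,"wx":-0.04,"wy":0,"wz":0,"hand":-1},{"tx":0.0262,"ty":0.0056,"tz":-0.0009,"wx":-0.04,"wy":0,"wz":0,"hand":-1},{"tx":0.0262,"ty":0.0056,"tz":-0.0009,"wx":-0.04,"wy":0,"wz":0,"hand":-1},{"tx":0.0262,"ty":0.0056,"tz":-0.0009,"wx":-0.04,"wy":0,"wz":0,"hand":-1},{"tx":0.013,"ty":0.0056,"tz":-0.0009,"wx":-0.04,"wy":0,"wz":0,"hand":-1},{"tx":0,"ty":0,"tz":0,"wx":0,"wy":0,"wz":0,"hand":-1},{"tx":0,"ty":0,"tz":0,"wx":0,"wy":0,"wz":0,"hand":-1}]'
python3 - <<'E'
from h import *
c=cam('wrist','w7.png'); h=cv2.cvtColor(c['img'],cv2.COLOR_RGB2HSV)
m=((h[...,2]>140)&(h[...,1]<60)).astype(np.uint8)
for k in cv2.findContours(m,0,1)[0]:
    if cv2.contourArea(k)<300: continue
    (u,v),ax,_=cv2.fitEllipse(k); print(u,v,ax,onz(c,u,v,14).round(1))
t=cam('top'); hv=cv2.cvtColor(t['img'],cv2.COLOR_RGB2HSV)[...,2]
k=hv[190:240,350:385]; 
cv2.imwrite('pics/t2.png',cv2.resize(np.hstack([t['img'][175:260,325:410],cv2.imread('pics/top0.png')[175:260,325:410,::-1]]),(800,400),interpolation=cv2.INTER_CUBIC)[...,::-1])
plan([566,121.7,40],5)
E
```

```text
t: 13.12
tool_pos: [565.6, 148.4, 119.0]
tool_rot: [-1.258, -1.146, 1.136]
ft_force: [-0.7, -0.1, 0.8]
grip_width: 1.002
482.3658752441406 390.5796813964844 (72.17510223388672, 95.137451171875) [767.  319.2  14. ]
88.12493133544922 390.1008605957031 (72.78453063964844, 95.369140625) [730.6 -57.1  14. ]
410.3825988769531 298.469970703125 (35.755943298339844, 68.2630386352539) [658.6 248.2  14. ]
159.4295654296875 298.5039367675781 (35.39133834838867, 68.34727478027344) [638.2  31.5  14. ]
253.23614501953125 208.26683044433594 (52.474334716796875, 52.867916107177734) [564.6 122.3  14. ]
479.1229248046875 118.71394348144531 (55.462684631347656, 65.787841796875) [511.9 295.3  14. ]
t 13.22 pos [565.8 147.4 119.2] F [ 0.4 -1.8  0.1] grip 1.003 q6 0.21
5 rows t(m) [-0.00512  0.01584 -0.00044] w(deg) [ 0.1   -0.007  0.01 ]
```

View pics/t2.png

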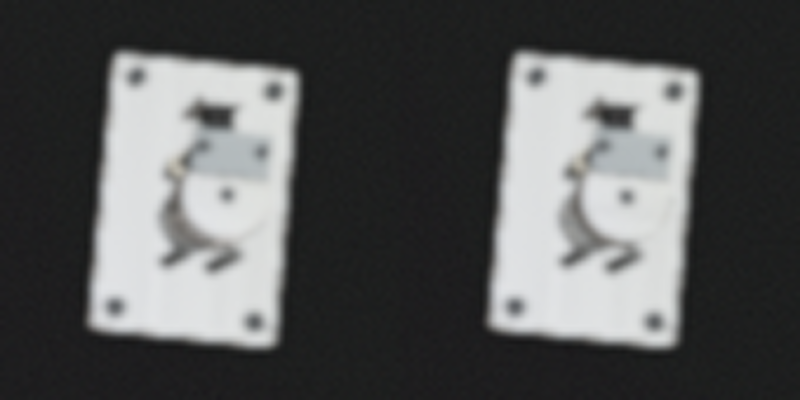

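Left is now, right is the start: the new top disc's mark sits at (227,194) against (227,197) for the original, so disc 1 is home under the lip. Disc 2 is at about (565.5, 122).

```bash
python3 -m pendant '[{"tx":-0.005,"ty":0.012,"tz":0,"wx":0.1,"wy":0,"wz":0,"hand":-1},{"tx":-0.0053,"ty":0.016,"tz":0,"wx":0.1,"wy":0,"wz":0,"hand":-1},{"tx":-0.0053,"ty":0.016,"tz":0.0004,"wx":0.1,"wy":0,"wz":0,"hand":-1},{"tx":-0.0053,"ty":0.016,"tz":0.0004,"wx":0.1,"wy":0,"wz":0,"hand":-1},{"tx":-0.004,"ty":0.014,"tz":0.0004,"wx":0.1,"wy":0,"wz":0,"hand":-1},{"tx":0,"ty":0.008,"tz":0,"wx":0,"wy":0,"wz":0,"hand":-1},{"tx":0,"ty":0.003,"tz":0,"wx":0,"wy":0,"wz":0,"hand":-1},{"tx":0,"ty":0,"tz":0,"wx":0,"wy":0,"wz":0,"hand":-1}]'
python3 - <<'E'
from h import *
plan([565.5,122,2],4)
E
```

```text
t: 13.88
tool_pos: [564.2, 115.0, 35.2]
tool_rot: [-1.26, -1.137, 1.129]
ft_force: [0.3, 0.3, -0.1]
grip_width: 0.996
t 13.88 pos [564.2 115.   35.2] F [ 0.3  0.3 -0.1] grip 0.996 q6 0.16
4 rows t(m) [ 0.00177  0.00831 -0.00011] w(deg) [ 0.088 -0.139  0.02 ]
```

```bash
python3 -m pendant '[{"tx":0.0018,"ty":0.008,"tz":0,"wx":0.1,"wy":-0.14,"wz":0.02,"hand":-1},{"tx":0.0018,"ty":0.008,"tz":0,"wx":0.1,"wy":-0.14,"wz":0.02,"hand":-1},{"tx":0.0018,"ty":0.008,"tz":0.0005,"wx":0.1,"wy":-0.14,"wz":0.02,"hand":-1},{"tx":0.001,"ty":0.004,"tz":0.0005,"wx":0.05,"wy":-0.1,"wz":0.02,"hand":-1},{"tx":0,"ty":0.001,"tz":0,"wx":0,"wy":0,"wz":0,"hand":-1},{"tx":0,"ty":0,"tz":0,"wx":0,"wy":0,"wz":0,"hand":-1}]'
python3 - <<'E'
from h import *
plan([565.5,122,2],2)
E
```

```text
t: 14.38
tool_pos: [565.4, 122.7, 5.3]
tool_rot: [-1.254, -1.142, 1.139]
ft_force: [0.6, -0.0, 0.5]
grip_width: 1.0
t 14.38 pos [565.4 122.7   5.3] F [ 0.6 -0.   0.5] grip 1.0 q6 0.17
2 rows t(m) [-3.60e-04  1.66e-03 -8.00e-05] w(deg) [0.073 0.023 0.016]
```

```bash
python3 -m pendant '[{"tx":-0.0004,"ty":0.0022,"tz":0,"wx":0.07,"wy":0,"wz":0,"hand":-1},{"tx":0,"ty":0.001,"tz":0.0002,"wx":0.05,"wy":0,"wz":0,"hand":-1},{"tx":0,"ty":0,"tz":0,"wx":0,"wy":0,"wz":0,"hand":1},{"tx":0,"ty":0,"tz":0,"wx":0,"wy":0,"wz":0,"hand":1},{"tx":0,"ty":0,"tz":0,"wx":0,"wy":0,"wz":0,"hand":1},{"tx":0,"ty":0,"tz":0,"wx":0,"wy":0,"wz":0,"hand":1},{"tx":0,"ty":0,"tz":0,"wx":0,"wy":0,"wz":0,"hand":1},{"tx":0,"ty":0,"tz":0,"wx":0,"wy":0,"wz":0,"hand":1},{"tx":0,"ty":0,"tz":0,"wx":0,"wy":0,"wz":0,"hand":1}]' 100
python3 -m pendant '[{"tx":0,"ty":-0.005,"tz":0,"wx":0,"wy":0,"wz":0,"hand":1},{"tx":0,"ty":-0.012,"tz":0,"wx":0,"wy":0,"wz":0,"hand":1},{"tx":0,"ty":-0.02,"tz":0,"wx":0,"wy":0,"wz":0,"hand":1},{"tx":0,"ty":-0.02,"tz":0,"wx":0,"wy":0,"wz":0,"hand":1},{"tx":0,"ty":-0.02,"tz":0,"wx":0,"wy":0,"wz":0,"hand":1},{"tx":0,"ty":-0.02,"tz":0,"wx":0,"wy":0,"wz":0,"hand":1},{"tx":0,"ty":-0.02,"tz":0,"wx":0,"wy":0,"wz":0,"hand":1},{"tx":0,"ty":-0.02,"tz":0,"wx":0,"wy":0,"wz":0,"hand":1},{"tx":0,"ty":-0.01,"tz":0,"wx":0,"wy":0,"wz":0,"hand":1},{"tx":0,"ty":0,"tz":0,"wx":0,"wy":0,"wz":0,"hand":1}]'
python3 - <<'E'
from h import *
c=cam('wrist','w8.png'); o=r.get_obs()
h=cv2.cvtColor(c['img'],cv2.COLOR_RGB2HSV)[265:297,270:300,2]; v,u=np.nonzero(h<170); u=u.mean()+270;v=v.mean()+265
print('mark',u,v,len(h[h<170]),c['img'][215:330:3,275].min(1).tolist()); 
plan([500.6,-241.2,165],14)
E
```

```text
t: 15.13
tool_pos: [565.8, 122.4, 3.8]
tool_rot: [-1.253, -1.142, 1.138]
ft_force: [-0.1, 0.6, -0.5]
grip_width: 0.422
t: 15.97
tool_pos: [564.1, 122.1, 159.6]
tool_rot: [-1.252, -1.14, 1.139]
ft_force: [-0.6, -0.3, -0.4]
grip_width: 0.421
mark nan nan 0 [85, 87, 88, 87, 86, 92, 226, 244, 243, 255, 255, 255, 255, 255, 255, 255, 255, 255, 255, 255, 255, 255, 255, 255, 255, 255, 255, 255, 255, 255, 255, 255, 255, 255, 255, 89, 86, 87, 79]
t 16.02 pos [563.9 122.  158.7] F [-0.1 -0.1  0.3] grip 0.422 q6 0.17
14 rows t(m) [-0.02626 -0.00045  0.00207] w(deg) [-0.001  0.002  0.001]<stdin>:3: RuntimeWarning: Mean of empty slice.
  ret = ret.dtype.type(ret / rcount)
```

```bash
python3 -m pendant '[{"tx":-0.013,"ty":-0.002,"tz":0.001,"wx":0,"wy":0,"wz":0,"hand":1},{"tx":-0.0262,"ty":-0.002,"tz":0.0021,"wx":0,"wy":0,"wz":0,"hand":1},{"tx":-0.0262,"ty":-0.002,"tz":0.0021,"wx":0,"wy":0,"wz":0,"hand":1},{"tx":-0.0262,"ty":-0.002,"tz":0.0021,"wx":0,"wy":0,"wz":0,"hand":1},{"tx":-0.0262,"ty":-0.002,"tz":0.0021,"wx":0,"wy":0,"wz":0,"hand":1},{"tx":-0.0262,"ty":-0.002,"tz":0.0021,"wx":0,"wy":0,"wz":0,"hand":1},{"tx":-0.0262,"ty":-0.002,"tz":0.0021,"wx":0,"wy":0,"wz":0,"hand":1},{"tx":-0.0262,"ty":-0.002,"tz":0.0021,"wx":0,"wy":0,"wz":0,"hand":1},{"tx":-0.0262,"ty":-0.002,"tz":0.0021,"wx":0,"wy":0,"wz":0,"hand":1},{"tx":-0.0262,"ty":-0.002,"tz":0.0021,"wx":0,"wy":0,"wz":0,"hand":1},{"tx":-0.0262,"ty":-0.002,"tz":0.0021,"wx":0,"wy":0,"wz":0,"hand":1},{"tx":-0.0262,"ty":-0.002,"tz":0.0021,"wx":0,"wy":0,"wz":0,"hand":1},{"tx":-0.0262,"ty":-0.002,"tz":0.0021,"wx":0,"wy":0,"wz":0,"hand":1},{"tx":-0.0262,"ty":-0.002,"tz":0.0021,"wx":0,"wy":0,"wz":0,"hand":1},{"tx":-0.013,"ty":-0.001,"tz":0.001,"wx":0,"wy":0,"wz":0,"hand":1},{"tx":0,"ty":0,"tz":0,"wx":0,"wy":0,"wz":0,"hand":1},{"tx":0,"ty":0,"tz":0,"wx":0,"wy":0,"wz":0,"hand":1}]'
python3 - <<'E'
from h import *
plan([500.6,-241.2,140],3)
c=cam('wrist','w8.png'); h=cv2.cvtColor(c['img'],cv2.COLOR_RGB2HSV)[265:297,277:294,2]; v,u=np.nonzero(h<170)
if len(u): print('mark',u.mean()+277,v.mean()+265,len(u))
print(c['img'][215:330:3,275].min(1).tolist()); plan([500.6,-241.2,140],3)
E
```

```text
t: 17.43
tool_pos: [484.3, -263.1, 172.7]
tool_rot: [-1.231, -1.126, 1.146]
ft_force: [-0.2, 0.7, -0.2]
grip_width: 0.419
t 17.43 pos [ 484.3 -263.1  172.7] F [-0.2  0.7 -0.2] grip 0.419 q6 -0.55
3 rows t(m) [ 0.00774  0.01086 -0.0049 ] w(deg) [-0.445 -0.     0.097]
mark 285.13592233009706 281.87864077669906 206
[233, 233, 232, 232, 231, 230, 144, 98, 93, 142, 232, 235, 235, 237, 236, 233, 235, 234, 230, 231, 231, 226, 222, 222, 226, 228, 228, 224, 219, 224, 224, 225, 228, 228, 153, 24, 21, 26, 27]
t 17.48 pos [ 484.4 -262.8  172.7] F [ 0.4 -0.  -1.4] grip 0.414 q6 -0.55
3 rows t(m) [ 0.00763  0.01085 -0.00489] w(deg) [-0.448  0.008  0.096]
```

Disc 2 is held level too: same outline, mark at (285,282), about 1 mm further rear in the hand. Aligning above the mouth.

```bash
python3 -m pendant '[{"tx":0.0076,"ty":0.006,"tz":-0.005,"wx":-0.45,"wy":0,"wz":0.1,"hand":1},{"tx":0.0076,"ty":0.01,"tz":-0.0049,"wx":-0.45,"wy":0,"wz":0.1,"hand":1},{"tx":0.0076,"ty":0.009,"tz":-0.0049,"wx":-0.45,"wy":0,"wz":0.1,"hand":1},{"tx":0,"ty":0.003,"tz":0,"wx":0,"wy":0,"wz":0,"hand":1},{"tx":0,"ty":0,"tz":0,"wx":0,"wy":0,"wz":0,"hand":1},{"tx":0,"ty":0,"tz":0,"wx":0,"wy":0,"wz":0,"hand":1}]'
python3 - <<'E'
from h import *
plan([500,-241.2,127],3)
E
```

```text
t: 17.98
tool_pos: [500.3, -235.9, 142.1]
tool_rot: [-1.248, -1.143, 1.143]
ft_force: [0.2, -0.8, -0.5]
grip_width: 0.419
t 17.98 pos [ 500.3 -235.9  142.1] F [ 0.2 -0.8 -0.5] grip 0.419 q6 -0.5
3 rows t(m) [-1.77e-03  5.05e-03 -7.00e-05] w(deg) [-0.037  0.093  0.03 ]
```

```bash
python3 -m pendant '[{"tx":-0.0018,"ty":0.005,"tz":0,"wx":-0.04,"wy":0.1,"wz":0.03,"hand":1},{"tx":-0.0018,"ty":0.005,"tz":0.0004,"wx":-0.04,"wy":0.1,"wz":0.03,"hand":1},{"tx":-0.0018,"ty":0.004,"tz":0.0004,"wx":-0.04,"wy":0.1,"wz":0.03,"hand":1},{"tx":0,"ty":0.001,"tz":0,"wx":0,"wy":0,"wz":0,"hand":1},{"tx":0,"ty":0,"tz":0,"wx":0,"wy":0,"wz":0,"hand":1}]'
python3 - <<'E'
from h import *
plan([500,-241.2,124],1)
E
```

```text
t: 18.4
tool_pos: [498.7, -242.5, 126.6]
tool_rot: [-1.254, -1.139, 1.139]
ft_force: [0.1, -1.0, -0.7]
grip_width: 0.416
t 18.4 pos [ 498.7 -242.5  126.6] F [ 0.1 -1.  -0.7] grip 0.416 q6 -0.5
1 rows t(m) [ 0.00143  0.00255 -0.0012 ] w(deg) [ 0.042 -0.065 -0.049]
```

```bash
python3 -m pendant '[{"tx":0.0013,"ty":0.0025,"tz":-0.0012,"wx":0.04,"wy":-0.06,"wz":-0.05,"hand":1},{"tx":0,"ty":0.003,"tz":0,"wx":0,"wy":0,"wz":0,"hand":1},{"tx":0,"ty":0.003,"tz":0.0002,"wx":0,"wy":0,"wz":0,"hand":1},{"tx":0,"ty":0.003,"tz":0.0002,"wx":0,"wy":0,"wz":0,"hand":1},{"tx":0,"ty":0.003,"tz":0.0002,"wx":0,"wy":0,"wz":0,"hand":1},{"tx":0,"ty":0.002,"tz":0,"wx":0,"wy":0,"wz":0,"hand":1},{"tx":0,"ty":0,"tz":0,"wx":0,"wy":0,"wz":0,"hand":1}]'
python3 - <<'E'
from h import *
plan([500,-241.2,104.2],2)
E
```

```text
t: 18.98
tool_pos: [500.1, -241.7, 109.4]
tool_rot: [-1.254, -1.14, 1.139]
ft_force: [0.6, -0.2, 3.4]
grip_width: 0.422
t 18.98 pos [ 500.1 -241.7  109.4] F [ 0.6 -0.2  3.4] grip 0.422 q6 -0.5
2 rows t(m) [2.50e-04 2.58e-03 7.00e-05] w(deg) [ 0.056 -0.01  -0.017]
```

```bash
python3 -m pendant '[{"tx":0.0002,"ty":0.0025,"tz":0,"wx":0,"wy":0,"wz":0,"hand":1},{"tx":0.0002,"ty":0.0024,"tz":0,"wx":0,"wy":0,"wz":0,"hand":1},{"tx":0,"ty":0.0005,"tz":0,"wx":0,"wy":0,"wz":0,"hand":1},{"tx":0,"ty":0,"tz":0,"wx":0,"wy":0,"wz":0,"hand":1}]'
python3 - <<'E'
from h import *
plan([516.5,-242.7,104.2],2)
c=cam('wrist','w9.png'); h=cv2.cvtColor(c['img'],cv2.COLOR_RGB2HSV)[265:297,277:294,2]; v,u=np.nonzero(h<170)
if len(u): print('mark',u.mean()+277,v.mean()+265,len(u))
print(c['img'][215:330:3,275].min(1).tolist())
E
```

```text
t: 19.32
tool_pos: [500.1, -241.7, 104.2]
tool_rot: [-1.256, -1.14, 1.139]
ft_force: [-1.0, -0.2, 3.6]
grip_width: 0.416
t 19.32 pos [ 500.1 -241.7  104.2] F [-1.  -0.2  3.6] grip 0.416 q6 -0.5
2 rows t(m) [ 2.80e-04 -1.00e-05 -8.19e-03] w(deg) [ 0.065 -0.014 -0.051]
mark 285.03960396039605 281.8267326732673 202
[83, 105, 107, 89, 90, 114, 103, 98, 95, 146, 236, 239, 238, 240, 239, 237, 238, 237, 233, 234, 234, 229, 226, 226, 228, 232, 231, 226, 222, 228, 226, 228, 231, 230, 228, 229, 223, 193, 53]
```

No tilt, mark unchanged. Sliding disc 2 to the rear.

```bash
python3 -m pendant '[{"tx":0.0001,"ty":0.0002,"tz":-0.003,"wx":0,"wy":0,"wz":0,"hand":1},{"tx":0.0001,"ty":0.0002,"tz":-0.003,"wx":0,"wy":0,"wz":0,"hand":1},{"tx":0.0001,"ty":0.0001,"tz":-0.003,"wx":0,"wy":0,"wz":0,"hand":1},{"tx":0,"ty":0,"tz":-0.002,"wx":0,"wy":0,"wz":0,"hand":1},{"tx":0,"ty":0,"tz":-0.001,"wx":0,"wy":0,"wz":0,"hand":1},{"tx":0,"ty":0,"tz":0,"wx":0,"wy":0,"wz":0,"hand":1}]'; python3 -m pendant '[{"tx":0,"ty":-0.0002,"tz":-0.0015,"wx":0,"wy":0,"wz":0,"hand":1},{"tx":0,"ty":0,"tz":0,"wx":0,"wy":0,"wz":0,"hand":1}]';python3 -m pendant '[{"tx":0,"ty":-0.0002,"tz":-0.0015,"wx":0,"wy":0,"wz":0,"hand":1},{"tx":0,"ty":0,"tz":0,"wx":0,"wy":0,"wz":0,"hand":1}]'; python3 -m pendant '[{"tx":0,"ty":-0.0001,"tz":-0.0012,"wx":0,"wy":0,"wz":0,"hand":1},{"tx":0,"ty":0,"tz":0,"wx":0,"wy":0,"wz":0,"hand":1}]'
```

```text
t: 19.87
tool_pos: [512.6, -242.6, 104.2]
tool_rot: [-1.255, -1.139, 1.14]
ft_force: [-1.6, -0.2, 3.6]
grip_width: 0.416
t: 20.03
tool_pos: [514.3, -242.7, 104.3]
tool_rot: [-1.255, -1.139, 1.14]
ft_force: [0.7, -0.4, 3.5]
grip_width: 0.423
t: 20.2
tool_pos: [515.9, -242.8, 104.5]
tool_rot: [-1.255, -1.139, 1.14]
ft_force: [0.3, -0.3, 3.7]
grip_width: 0.415
t: 20.37
tool_pos: [516.1, -242.9, 104.5]
tool_rot: [-1.254, -1.137, 1.141]
ft_force: [-0.1, -1.0, 4.5]
grip_width: 0.419
```

```bash
python3 -m pendant '[{"tx":0,"ty":0,"tz":-0.0015,"wx":0,"wy":0,"wz":0,"hand":1},{"tx":0,"ty":0,"tz":0,"wx":0,"wy":0,"wz":0,"hand":1}]';python3 -m pendant '[{"tx":0,"ty":0,"tz":-0.0015,"wx":0,"wy":0,"wz":0,"hand":1},{"tx":0,"ty":0,"tz":-0.0005,"wx":0,"wy":0,"wz":0,"hand":1}]'
python3 - <<'E'
from h import *
c=cam('wrist','w10.png'); h=cv2.cvtColor(c['img'],cv2.COLOR_RGB2HSV)[265:297,277:294,2]; v,u=np.nonzero(h<170); u,v=u.mean()+277,v.mean()+265
print(u,v); z=r.get_obs()['tool_pos'][2]+3.2+7
P=onz(c,u,v,z)[:2]; f=np.array([np.cos(np.radians(-5.4)),np.sin(np.radians(-5.4))])
print(P,c['img'][292:315,275].min(1).tolist()); print([(k,(f@(onz(c,285,k,118)[:2]-P)).round(1)) for k in range(298,306)]); print(r.get_obs()['ft_force'])
E
```

```text
t: 20.53
tool_pos: [516.1, -242.9, 104.4]
tool_rot: [-1.252, -1.134, 1.142]
ft_force: [1.4, -0.2, 3.6]
grip_width: 0.414
t: 20.7
tool_pos: [516.2, -242.9, 104.2]
tool_rot: [-1.249, -1.131, 1.144]
ft_force: [-3.6, -0.9, 5.7]
grip_width: 0.423
285.04926108374383 281.7783251231527
[ 517.27006584 -244.0182215 ] [231, 231, 230, 227, 225, 224, 222, 220, 202, 150, 98, 73, 72, 75, 93, 131, 162, 173, 175, 176, 178, 177, 179]
[(298, np.float64(6.2)), (299, np.float64(6.7)), (300, np.float64(7.2)), (301, np.float64(7.7)), (302, np.float64(8.2)), (303, np.float64(8.7)), (304, np.float64(9.2)), (305, np.float64(9.8))]
[-6.62652157  0.26665723  6.52288195]
```

Disc 2's mark reads (517.3, -244.0) in the same camera, against disc 1's (517.2, -244.1) when home, and it is pressing on the posts at -6.6 N. Easing up, releasing and retreating.

```bash
python3 -m pendant '[{"tx":0,"ty":-0.002,"tz":-0.0005,"wx":0,"wy":0,"wz":0,"hand":1},{"tx":0,"ty":-0.0015,"tz":-0.0005,"wx":0,"wy":0,"wz":0,"hand":1},{"tx":0,"ty":0,"tz":-0.0003,"wx":0,"wy":0,"wz":0,"hand":1}]'
python3 -m pendant '[{"tx":0,"ty":0,"tz":0,"wx":0,"wy":0,"wz":0,"hand":0.0},{"tx":0,"ty":0,"tz":0,"wx":0,"wy":0,"wz":0,"hand":-0.2},{"tx":0,"ty":0,"tz":0,"wx":0,"wy":0,"wz":0,"hand":-0.4},{"tx":0,"ty":0,"tz":0,"wx":0,"wy":0,"wz":0,"hand":-0.6},{"tx":0,"ty":0,"tz":0,"wx":0,"wy":0,"wz":0,"hand":-0.6}]'
python3 -m pendant '[{"tx":0,"ty":-0.01,"tz":0,"wx":0,"wy":0,"wz":0,"hand":-0.6},{"tx":0,"ty":-0.02,"tz":0,"wx":0,"wy":0,"wz":0,"hand":-0.6},{"tx":0,"ty":-0.02,"tz":0,"wx":0,"wy":0,"wz":0,"hand":-1},{"tx":0,"ty":-0.02,"tz":0,"wx":0,"wy":0,"wz":0,"hand":-1},{"tx":0,"ty":-0.02,"tz":-0.01,"wx":0,"wy":0,"wz":0,"hand":-1},{"tx":0.01,"ty":0,"tz":-0.02,"wx":0,"wy":0,"wz":0,"hand":-1},{"tx":0.01,"ty":0,"tz":-0.02,"wx":0,"wy":0,"wz":0,"hand":-1},{"tx":0.01,"ty":0,"tz":-0.02,"wx":0,"wy":0,"wz":0,"hand":-1},{"tx":0,"ty":0,"tz":0,"wx":0,"wy":0,"wz":0,"hand":-1},{"tx":0,"ty":0,"tz":0,"wx":0,"wy":0,"wz":0,"hand":-1}]'
python3 - <<'E'
from h import *
plan([588,-263,190],1)
w=cam('wrist')['img'][20:240,200:400]; s=cam('scene')['img'][125:235,185:285]
a=np.hstack([cv2.resize(w,(400,440),interpolation=cv2.INTER_CUBIC),cv2.resize(s,(400,440),interpolation=cv2.INTER_CUBIC)])
cv2.imwrite('pics/f1.png',a[...,::-1])
E
```

```text
t: 21.0
tool_pos: [516.2, -242.9, 107.2]
tool_rot: [-1.247, -1.128, 1.145]
ft_force: [-5.2, -0.8, 4.6]
grip_width: 0.419
t: 21.42
tool_pos: [517.6, -242.8, 107.2]
tool_rot: [-1.248, -1.131, 1.143]
ft_force: [-0.5, 0.6, 0.4]
grip_width: 0.802
t: 22.25
tool_pos: [594.0, -218.4, 209.1]
tool_rot: [-1.253, -1.133, 1.141]
ft_force: [-0.2, 0.2, 0.2]
grip_width: 1.0
t 22.25 pos [ 594.  -218.4  209.1] F [-0.2  0.2  0.2] grip 1.0 q6 -0.38
1 rows t(m) [-0.04496  0.01923  0.00152] w(deg) [-0.206 -0.182 -0.174]
```

View pics/f1.png

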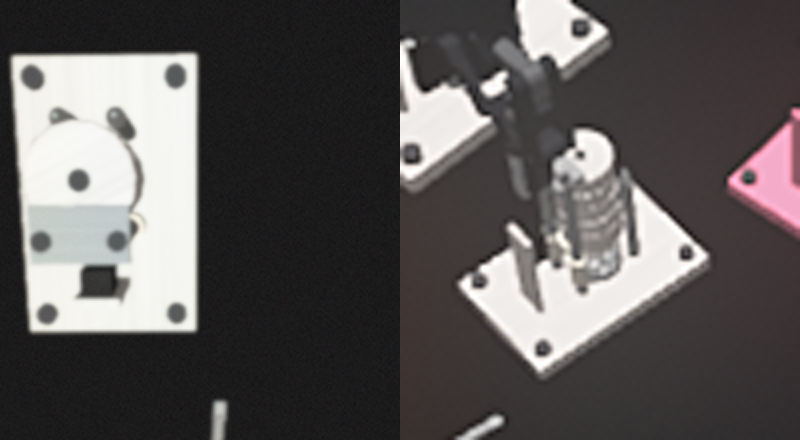

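Five discs in line under the lip, the top one seated: mark at (78,180), lip overlapping its rear. A numeric check of the bystanders, then hand in.

Run:
```python
from h import *
a=cv2.imread('pics/top0.png')[...,::-1].astype(int); b=cam('top')['img'].astype(int)
for n,(x0,y0,x1,y1) in dict(compass=(115,203,147,235),switch=(170,88,240,142),screwdriver=(335,85,370,175),discs=(190,180,225,258)).items():
    d=np.abs(a-b)[y0:y1,x0:x1].max(2); print(n,'px changed',(d>40).sum())
print(r.finish_job(), r.get_obs()['t'])
```

```text
compass px changed 0
switch px changed 0
screwdriver px changed 1574
discs px changed 630
the job is handed in; nothing more can be done
the job is handed in; nothing more can be done
```

Both loose discs are loaded in the small white feeder. I pressed each one down on the spring, slid it back under the lip and let go. I handed the job in at about 22 s of the 54 s allowed.

**Discs home:** Each disc stopped the arm against the rear posts, with about 6 N of sideways force. The two centre marks agreed to 0.1 mm in the wrist view: (517.2, -244.1) and (517.3, -244.0). The last pictures show five discs in line, with the top one under the lip and the gripper clear.

**One reading was off:** The distance from disc mark to lip edge came out at about 7.5–8 mm instead of the nominal 9 mm. I put this down to camera and height error, since the discs cannot go further back than the posts.

**Bystanders:** The compass and knife switch show no changed pixels in the top view. The same check failed for the screwdriver: about half the pixels in its area changed. The arm was probably in front of it in that view, but I did not confirm that. I never reached toward the screwdriver, and the tool stayed above 180 mm near it. In the last crops only the tip of its shaft is visible, so its position is not fully verified.

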